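Swing the sambal jar to the blue dish and lock the turntable

ROBOT

A 6-joint arm with a two-finger parallel gripper is mounted at the origin on the work surface. World frame = base frame: x ahead of the robot, y to its left, z up, the work surface at z = 0. Lengths are in mm, angles in rad, forces in N, time in s.
With the tool pointing down it reaches from about 350 to 775 mm from the base axis. Payload 7.3 kg.
Tool frame: the origin (TCP) lies midway between the tips of the shut fingers; the grasp point (between the pads) lies 19 mm behind it; z points along the fingers, y is the line along which they close (so a half turn about z gives the same grasp; the last joint's range is limited). The gripper opens to 92 mm and grips with 3 to 60 N. Pads are 19 mm wide; open, the fingers measure 130 mm over their backs; the gripper's body (75 mm by 190 mm) begins 47 mm behind the grasp point.
Start: joints at [-1.477, 0.342, 1.524, -0, 1.275, -0.146], TCP at [124.713, -509.992, 226.741] pointing down, gripper open.
Joint ranges: [-2.53, 2.53], [-0.77, 2.02], [0.04, 2.7], [-1, 4.14], [0.28, 2.66], [-3.11, 3.11]. Speed limits (rad/s): [2.57, 2.57, 3.14, 3.14, 3.14, 3.14].

INTERFACE

Orientations are given as [roll, pitch, yaw] about the fixed x, y, z axes, in that order (R = Rz(yaw) Ry(pitch) Rx(roll)).
In Python, from plant import bot gives the robot as it stands.
- The arm moves only by the tool jog_arm, never from a script. Its arguments are lists of equal length, an entry for each row: "dp": the shift along the tool's x, y, z in m, a list of three; "twist": the turn about the tool's z in degrees. A call has 1 to 10 rows; each row shifts and turns the commanded pose from where the row before left it, along the tool's axes as they then stand; what a row does not reach is not made up. A row lasts 1/8 s, in which the tool goes at most 62.5 mm and 10.7 degrees, less where a joint would pass 70% of its speed; a pose out of reach is approached as far as the arm can. A call is refused whole if a number of a shift passes 0.0625 or a number of a turn 10.7, either way. A call with a gripper value outside its range is refused whole. "jaw" is the finger opening in m, from 0 to 0.0918, set as the call begins (left out, the last holds). The fingers move at their own pace and stop on an object; the grip force is fixed at half the most. Time passes only in rows, so rows that do not move let the fingers close. It gives the time, the measured TCP pose, the force, the opening and the grip force at its end, in the units of the state.
- bot.get_obs(): the state, without advancing time (a new reading comes with each control period).
- bot.capture(name): name is "side" or "top"; returns the picture (420x560x3 uint8, blue, green, red); there is no depth.
- bot.camera_params(name): a dict with "fx", "fy", "cx", "cy" (pixels), "R" (3x3) and "t" (3): a world point X has camera coordinates R X + t. Camera axes: x right, y down, z forward; pixel columns grow to the right and rows downward; lengths in mm; the calibration is good to about 2 mm. A picture is of the moment at which its call begins. camera_params takes no time and is no camera call.
- bot.close_job(): hands the job in; it is judged then, once.
Trained networks look in the newest picture that a camera, given by its name, has taken for a name from the list of things; names that differ only in an ending like _2 or _b are one class to them, and where a whole thing is asked for, a point or a joint stands for the part that bears it (a point fixed in the world has none). Each returns a list of dicts, best first, with "confidence" (0 to 1); they miss things now and then, are a little off and sometimes report something else, mostly with a low value. They report only what shows in the picture. A call takes as long as a camera call. They do not tell look-alikes from the thing itself.
- bot.find_in(camera, label): "bbox" ([centre column, centre row, width, height] in pixels, round what is visible of it).
- bot.masks_of(camera, label): "pixels" (420x560 bool, what is visible of it) and "bbox" ([centre column, centre row, width, height] in pixels, round what is visible of it).
The state is a dict: "time": time; "joint_positions": joint angles; "dq": joint speeds; "tau": joint torques, N m; "tool_pos": TCP position; "tcp_rot": TCP orientation; "contact_force": force on the tool from outside, world axes, zero at the start; "moment": the same for the moment, N m; "grip_width": finger opening in mm; "finger_force": force on a finger pad.
Only numpy, scipy, OpenCV 4.12 (cv2) and the standard library are available. Lean on these libraries where they do the work, as an engineer would, in place of code of your own. Each camera call takes 0.05 s, during which the arm holds its last target. There are 200 camera calls.

TASK

Using light fingertip pushes only, push the turntable round by its upright peg until the glass jar stands right in front of the blue sauce dish, on the line from the turntable's centre to the middle of that dish. Then push the red brake lever along its slot, past the first click and all the way to the second stop, so that the turntable is locked there, and take the hand away. Do not grip or lift anything, do not touch the jar, and leave the dishes, cobek, pestle and spoon where they are.

Things in the scene. Friction and masses are not known exactly. Their poses are not given: they have to be found in the camera images.
- turntable: round bamboo turntable, 260 mm across, 16 mm thick, its top face 32 mm above the bench. Origin on its turning axis at the underside, z up. +x points from the centre to the jar (60 mm out), -x to the peg. It turns both ways with light steady friction (about 1.2 N pushed at the peg), stops where it is left, and is braked by the lever's second stop, not by its first click.
- peg (a point): middle of the peg for pushing the turntable: an upright dark wooden dowel, 16 mm in diameter, 44 mm tall, standing on the turntable 105 mm from its centre, opposite the jar. This point is on the dowel's axis, 54 mm above the bench, the dowel's top is 76 mm above the bench.
- stand: fixed dark foot under the turntable, with the brake housing beside it. Origin on the bench under the turntable's axis, z up; its x axis points along the lever's slot, the way the lever is pushed to lock. The housing is a dark block 124 mm long (x), 44 mm wide (y), 30 mm high, its centre at x -30 mm, y -200 mm; white, yellow and red strokes mark free, first click and second stop.
- lever_paddle (a point): centre of the red paddle of the brake lever: an upright plate 8 mm thick along the slot, 26 mm wide across it, 40 mm tall, rising from the housing's top to 71.5 mm above the bench; this point is 51.5 mm above the bench. Pushed along the stand's x axis.
- brake_lever (a joint): travel of the brake lever in m: 0 free (start), 0.030 first click (a spring notch that is only half way), 0.060 second stop (hard end, brake on). Spring notches hold it at all three; leaving a notch takes 5 to 7 N, and it drops by itself into a notch that it has come within about 10 mm of.
- jar: closed glass jar with a green lid, 68 mm across, 92 mm tall, standing loose on the turntable, 60 mm from its centre. Origin at the centre of its underside, z up. Rides round on the turntable; not to be touched.
- dish_blue: blue ceramic sauce dish, 90 mm across, 28 mm high, loose on the bench about 200 mm from the turntable's centre, on the stand's +x side: the one the jar must face. Origin at the centre of its underside.
- dish_white: white ceramic sauce dish of the same size on the bench, the wrong one; it may change places with the blue one. Origin at the centre of its underside.
- cobek: wide clay mortar bowl, 200 mm across, 55 mm high, loose on the bench to the left. Bystander. Origin at the centre of its underside.
- pestle: wooden pestle lying on the bench, 150 mm long along its x, 34 mm thick. Bystander. Origin under its middle.
- spoon: steel serving spoon lying on the bench to the right along its x. Bystander. Origin under its middle.
There are look-alikes about, which are no part of the job. Of the things that look like the dish_blue, the middle-sized one is meant.

How it is judged (in metres and radians):
On the way, in this order (a step that is already met when the one before it is completed fails the run):
1. the jar faces the blue dish while the brake lever is still free (x of dish_blue in the frame of turntable above 0.1 m and y of dish_blue in the frame of turntable between -0.025 and 0.025 m and value of joint brake_lever below 0.01 m), for 0.3 s.
2. the brake lever is at its second stop (value of joint brake_lever above 0.056 m), for 0.2 s.
At the end, for the whole second after the job is handed in: The turntable's line through the jar passes within 25 mm of the blue dish's centre, on the jar's side; the lever is within 4 mm of its second stop; turntable and jar are at rest, the jar upright and within 15 mm of its place on the turntable (x of dish_blue in the frame of turntable above 0.1 m and y of dish_blue in the frame of turntable between -0.025 and 0.025 m and value of joint brake_lever above 0.056 m and angular speed of turntable below 0.05 rad/s and linear speed of jar below 0.02 m/s and angle between jar's own z axis and vertical below 0.1 rad and x of jar in the frame of turntable between 0.045 and 0.075 m and y of jar in the frame of turntable between -0.015 and 0.015 m); the robot touches nothing.
It fails at once if the jar is touched by the robot (contact force between jar and the fingers above 0.5 N or contact force between jar and the arm above 0.5 N).
It fails at once if the jar is lifted or tipped (z of jar in the frame of turntable above 0.026 m or angle between jar's own z axis and vertical above 0.25 rad).
It fails at once if the turntable, its peg or the lever is gripped or pushed hard (over 30 N) (contact force between any of turntable, brake_lever and the fingers above 30 N).
It fails at once if a sauce dish is moved or lifted (distance of any of dish_blue, dish_white from where it was at the start of the episode above 0.02 m).
It fails at once if the cobek, pestle or spoon is moved or lifted (distance of any of cobek, pestle, spoon from where it was at the start of the episode above 0.03 m).
It also fails if it takes over 48 s, if anything falls off the work surface, if the arm or the gripper's body presses on something with over 40 N, if the wrist force passes 120 N, or if a joint passes its speed limit or range.

## Working session

There is one attempt and no reset: what is moved stays moved. The work goes in short steps, Python scripts to look and compute and a tool call to move; the robot and the scene stay as the last step left them, time stands still between calls to the robot, and variables do not carry over. Pictures are saved under pics/ and viewed, at most 10 in all, crops included, and the job is handed in when it is done.

Besides the shell and the picture viewer there is one more tool, called after "Emit:" as name([rows], argument=value, ...), one row to a line, values as JSON. jog_arm: Moves the arm, as the interface text tells. Its arguments: {"type":"object","properties":{"dp":{"type":"array"},"twist":{"type":"array"},"jaw":{"type":"number"}},"required":["dp","twist"]}

```bash
mkdir -p pics; cat > h.py <<'E'
import numpy as np,cv2
from plant import bot
def ray(cam,u,v,z):
    p=bot.camera_params(cam);R=np.array(p["R"]);t=np.array(p["t"])
    d=R.T@np.array([(u-p["cx"])/p["fx"],(v-p["cy"])/p["fy"],1]);c=-R.T@t
    return c+d*(z-c[2])/d[2]
def proj(cam,X):
    p=bot.camera_params(cam);q=np.array(p["R"])@np.array(X,float)+np.array(p["t"])
    return p["fx"]*q[0]/q[2]+p["cx"],p["fy"]*q[1]/q[2]+p["cy"]
E
python3 - <<'E'
from h import *
a=bot.capture("top");b=bot.capture("side")
cv2.imwrite("pics/top.png",a);cv2.imwrite("pics/side.png",b)
zs=dict(turntable=32,peg=54,lever_paddle=51.5,stand=30,jar=92,dish_blue=28,dish_white=28,cobek=55,pestle=17,spoon=5)
for n,z in zs.items():
    for d in bot.find_in("top",n)[:4]:
        bb=d["bbox"];print(n,round(d["confidence"],2),np.round(bb),np.round(ray("top",bb[0],bb[1],z)))
o=bot.get_obs();print(o["time"],o["tool_pos"],o["tcp_rot"])
E
```

```text
turntable 0.56 [256. 201.  90.  82.] [591. 113.  32.]
peg 0.98 [255. 198.  86.  85.] [595. 115.  54.]
lever_paddle 0.46 [327. 218.  11.   3.] [564. -95.  52.]
stand 0.65 [317. 210.  39.  43.] [588. -66.  30.]
jar 0.79 [259. 174.  26.  27.] [655. 110.  92.]
dish_blue 0.86 [213. 155.  27.  26.] [714. 261.  28.]
dish_blue 0.82 [170. 139.  22.  18.] [744. 397.  28.]
dish_blue 0.76 [375. 189.  41.  43.] [ 675. -227.   28.]
dish_white 0.61 [300. 149.  32.  26.] [766.   7.  28.]
cobek 0.65 [125. 280.  66.  71.] [318. 433.  55.]
spoon 0.57 [443. 263.  20.  66.] [ 489. -443.    5.]
0.6 [ 124.72452733 -510.00185875  226.74192348] [ 3.14146397e+00 -5.38503981e-06  2.39759848e-01]
```

View pics/top.png

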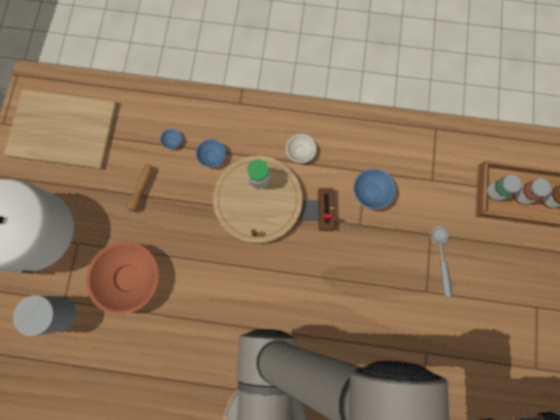

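View pics/side.png

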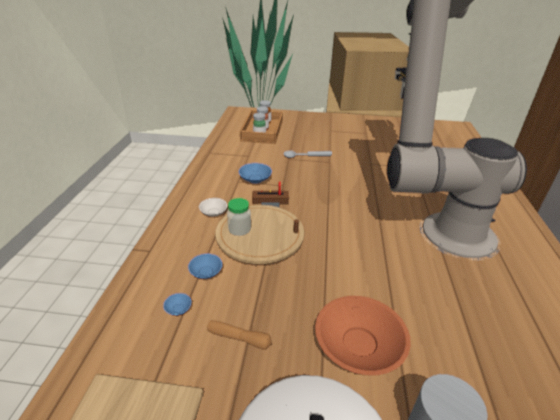

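The top picture shows three blue dishes: small (172,139), middle (212,154) and large (375,189), so the middle one is meant. The white dish is at (301,149), the jar at (259,173), the peg near (254,233) and the lever near (327,216). I'll check this in one crop.

```bash
python3 - <<'E'
from h import *
a=cv2.imread("pics/top.png")
c=cv2.resize(a[120:255,150:350],None,fx=4,fy=4,interpolation=cv2.INTER_CUBIC)
cv2.imwrite("pics/c1.png",c)
for cam in("top","side"):
  for n in("turntable","jar","lever_paddle","stand","dish_blue"):
    if cam=="side": bot.capture("side") if n=="turntable" else 0
    for d in bot.masks_of(cam,n)[:2]:
        v,u=np.nonzero(d["pixels"]);
        print(cam,n,round(d["confidence"],2),len(u),u.min(),u.max(),v.min(),v.max(),np.round([u.mean(),v.mean()],1))
hsv=cv2.cvtColor(a,cv2.COLOR_BGR2HSV)
red=((hsv[...,0]<6)|(hsv[...,0]>174))&(hsv[...,1]>180)&(hsv[...,2]>90)
v,u=np.nonzero(red[180:240,300:345]);print("red",list(zip(u+300,v+180)))
b=cv2.imread("pics/side.png");hs=cv2.cvtColor(b,cv2.COLOR_BGR2HSV)
red=((hs[...,0]<6)|(hs[...,0]>174))&(hs[...,1]>150)&(hs[...,2]>90)
v,u=np.nonzero(red[170:215,240:300]);print("sred",list(zip(u+240,v+170)))
# turntable top ellipse predicted for candidate centres, dish
print(bot.camera_params("top"))
E
```

```text
top turntable 0.87 5396 213 300 157 242 [256.8 202.2]
top jar 0.87 585 246 269 159 188 [257.6 173.9]
top lever_paddle 0.6 522 431 449 228 296 [441.6 257.6]
top lever_paddle 0.49 554 246 269 160 188 [257.4 173.7]
top stand 0.97 1101 297 334 187 231 [319.2 209.6]
top dish_blue 0.78 343 159 180 129 148 [169.7 138.6]
top dish_blue 0.63 1277 354 393 169 208 [373.3 188.6]
side turntable 0.82 3495 216 303 206 264 [262.9 236.4]
side jar 0.85 801 227 250 198 235 [238.6 216.6]
side stand 0.77 537 252 288 184 206 [270.5 197.3]
side dish_blue 0.95 465 164 190 294 315 [177.2 304.3]
side dish_blue 0.69 660 188 221 254 278 [204.7 265.9]
red [(np.int64(327), np.int64(214)), (np.int64(324), np.int64(215)), (np.int64(325), np.int64(215)), (np.int64(326), np.int64(215)), (np.int64(327), np.int64(215)), (np.int64(328), np.int64(215)), (np.int64(330), np.int64(215)), (np.int64(332), np.int64(215)), (np.int64(324), np.int64(216)), (np.int64(325), np.int64(216)), (np.int64(326), np.int64(216)), (np.int64(327), np.int64(216)), (np.int64(329), np.int64(216)), (np.int64(330), np.int64(216)), (np.int64(331), n
[... 948 characters left out ...]
 (np.int64(279), np.int64(191)), (np.int64(280), np.int64(191)), (np.int64(278), np.int64(192)), (np.int64(279), np.int64(192)), (np.int64(280), np.int64(192)), (np.int64(278), np.int64(193)), (np.int64(279), np.int64(193)), (np.int64(280), np.int64(193)), (np.int64(278), np.int64(194)), (np.int64(279), np.int64(194)), (np.int64(280), np.int64(194))]
{'fx': 432.8691076374022, 'fy': 432.8691076374022, 'cx': 279.9976778929513, 'cy': 207.18460305398628, 'R': array([[ 1.36439685e-01, -9.90648085e-01, -7.63887281e-04],
       [-9.68970041e-01, -1.33293508e-01, -2.08158352e-01],
       [ 2.06109852e-01,  2.91412440e-02, -9.78094840e-01]]), 't': array([ -38.74097531,  575.88791896, 1160.26462765])}
```

View pics/c1.png

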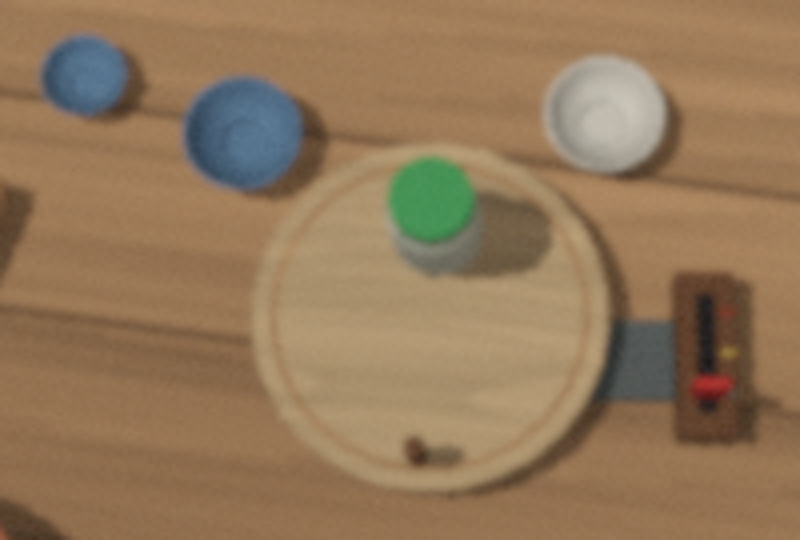

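The crop confirms the middle blue dish at crop (244,134). It also shows the jar lid at (432,199), the peg top at (413,441), the red paddle at (712,385), and the red stroke up the slot at (726,312).

```bash
python3 - <<'E'
from h import *
from scipy.optimize import least_squares
P=lambda u,v,z:ray("top",u/4+150,v/4+120,z)
th=np.linspace(0,6.283,200)
def f(c):
    q=np.array([proj("top",[c[0]+130*np.cos(t),c[1]+130*np.sin(t),32]) for t in th])
    q=(q-[150,120])*4
    return [q[:,0].min()-254,q[:,0].max()-612,q[:,1].min()-142]
r=least_squares(f,[600,113]);C=r.x;print("C",C,f(C))
D=P(244,134,28)[:2];J=P(432,199,92)[:2];K=P(413,441,76)[:2];K2=P(420,462,32)[:2]
W=P(605,115,28)[:2]
for n,x in dict(D=D,J=J,K=K,K2=K2,W=W).items():
    d=x-C;print(n,x.round(1),np.hypot(*d).round(1),np.degrees(np.arctan2(d[1],d[0])).round(1))
print("paddle top",P(712,381,71.5),"slot",P(708,408,30),P(706,298,30))
print("strokes r,y",P(727,312,30),P(729,352,30))
print("housing",[P(*q,30).round() for q in((677,272),(734,272),(734,436),(677,436))])
E
```

```text
C [599.57719912 107.10722989] [np.float64(-0.3027524291976533), np.float64(0.3027221322809055), np.float64(-0.013994491546554855)]
D [716.5 266.8] 198.0 53.8
J [666.9 114.8] 67.7 6.5
K [498.2 103.8] 101.4 -178.1
K2 [490.4 100.3] 109.4 -176.4
W [767.8   2.6] 198.1 -31.8
paddle top [568.96269967 -95.66683413  71.5       ] slot [557.54200655 -98.57997608  30.        ] [638.0742836 -87.8729841  30.       ]
strokes r,y [ 629.75636099 -104.17882442   30.        ] [ 600.43692165 -108.93014771   30.        ]
housing [array([655., -65.,  30.]), array([ 660., -106.,   30.]), array([ 540., -119.,   30.]), array([534., -79.,  30.])]
```

Emit:
jog_arm([
  [0.033,-0.0135,0],
  [0.033,-0.0135,0],
  [0.033,-0.0135,0],
  [0.033,-0.0135,0],
  [0.033,-0.0135,0],
  [0.033,-0.0135,0],
  [0.033,-0.0135,0],
  [0.033,-0.0135,0],
  [0.033,-0.0135,0],
  [0.033,-0.0135,0],
], twist=[0,0,0,0,0,0,0,0,0,0], jaw=0)

```text
time: 2.4
tool_pos: [414.1, -299.7, 226.8]
tcp_rot: [3.141, -0.0, 0.24]
contact_force: [0.5, -0.5, 0.3]
grip_width: 0.9
finger_force: 0.0
```

Emit:
jog_arm([
  [0.0185,-0.042,0],
  [0.0185,-0.042,0],
  [0.0185,-0.042,0],
  [0.0185,-0.042,0],
  [0.0185,-0.042,0],
  [0.0185,-0.042,0],
  [0.0185,-0.042,0],
  [0.0185,-0.042,0],
  [0.0185,-0.042,0],
  [0.0185,-0.042,0],
], twist=[0,0,0,0,0,0,0,0,0,0])

```text
time: 3.65
tool_pos: [493.3, 153.0, 226.8]
tcp_rot: [3.141, -0.0, 0.24]
contact_force: [1.0, -0.5, -1.3]
grip_width: 0.6
finger_force: 0.0
```

Emit:
jog_arm([
  [0,0,0],
  [0,0,0],
  [0,0,0],
  [0,0,0],
  [0,0,0],
  [0,0,0],
  [0,0,0],
  [0,0,0],
  [0,0,0],
], twist=[-10,-10,-10,-10,-10,-10,-10,-9.5,0])

```text
time: 4.78
tool_pos: [493.2, 151.4, 226.7]
tcp_rot: [3.142, 0.0, 1.626]
contact_force: [-0.7, -0.7, 0.1]
grip_width: 0.1
finger_force: 0.0
```

Emit:
jog_arm([
  [0,0,0.021],
  [0,0,0.021],
  [0,0,0.021],
  [0,0,0.021],
  [0,0,0.021],
  [0,0,0.021],
  [0,0,0.021],
  [0,0,0.021],
  [0,0,0],
], twist=[0,0,0,0,0,0,0,0,0])

```text
time: 5.9
tool_pos: [492.2, 151.2, 57.5]
tcp_rot: [-3.138, 0.0, 1.624]
contact_force: [0.3, 0.5, 0.1]
grip_width: 0.3
finger_force: 0.0
```

```bash
python3 - <<'E'
from h import *
a=bot.capture("top");b=bot.capture("side")
A=cv2.resize(a[120:255,190:310],None,fx=3.3,fy=3.3,interpolation=cv2.INTER_CUBIC)
B=cv2.resize(b[170:290,200:320],(396,396),interpolation=cv2.INTER_CUBIC)
A=cv2.resize(A,(396,445));B=cv2.copyMakeBorder(B,0,49,0,0,cv2.BORDER_CONSTANT)
cv2.imwrite("pics/m1.png",np.hstack([A,B]));print(proj("side",bot.get_obs()["tool_pos"]),bot.get_obs()["tool_pos"])
E
```

```text
(np.float64(294.60990722386447), np.float64(234.32005465732982)) [493.51878225 151.49946962  59.16643593]
```

View pics/m1.png

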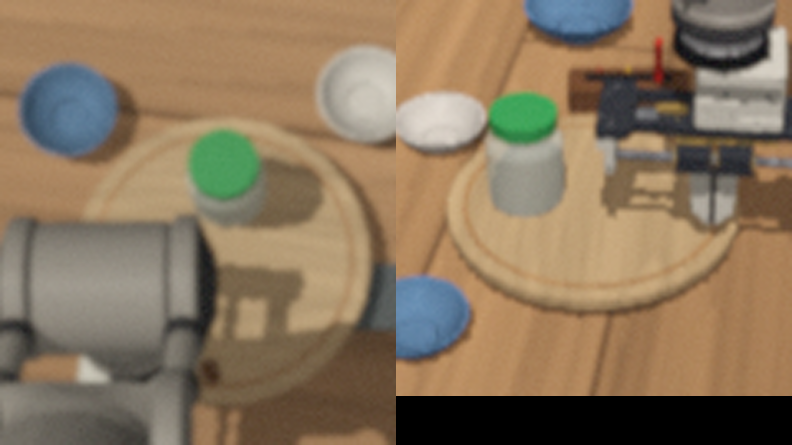

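The gripper clears the jar, and the fingers stand on the +y side of the peg. Next I'll approach and push along an arc.

Emit:
jog_arm([
  [-0.006,0,0],
  [-0.006,0,0],
  [-0.005,0,0],
  [-0.004,0,0],
  [-0.003,0,0],
  [-0.003,0,0],
  [-0.003,0,0],
], twist=[0,0,0,0,0,0,0])

```text
time: 6.88
tool_pos: [494.8, 121.5, 58.7]
tcp_rot: [-3.141, -0.0, 1.627]
contact_force: [0.0, 2.1, 0.2]
grip_width: 0.7
finger_force: 0.6
```

Emit:
jog_arm([
  [-0.0045,-0.0008,0],
  [-0.0045,-0.0008,0],
  [-0.0045,-0.0008,0],
  [-0.0045,-0.0008,0],
  [-0.0045,-0.0008,0],
  [-0.0045,-0.0008,0],
  [-0.0045,-0.0008,0],
  [-0.0045,-0.0008,0],
  [-0.0045,-0.0008,0],
  [-0.0045,-0.0008,0],
], twist=[-2.5,-2.5,-2.5,-2.5,-2.5,-2.5,-2.5,-2.5,-2.5,-2.5])

```text
time: 8.12
tool_pos: [498.7, 76.4, 58.8]
tcp_rot: [3.141, 0.0, 2.065]
contact_force: [0.2, 1.8, 0.3]
grip_width: 0.4
finger_force: 0.7
```

```bash
cat > look.py <<'E'
import sys
from h import *
n=sys.argv[1];C=np.array([599.6,107.1])
a=bot.capture("top");b=bot.capture("side");cv2.imwrite(f"pics/t{n}.png",a);cv2.imwrite(f"pics/s{n}.png",b)
p=bot.get_obs();T=p["tool_pos"];d=T[:2]-C
print("tcp",np.round(T,1),"r,ang",np.hypot(*d).round(1),np.degrees(np.arctan2(d[1],d[0])).round(1),"yaw",np.degrees(p["tcp_rot"][2]).round(1),p["time"])
for cam,im in(("top",a),("side",b)):
    h=cv2.cvtColor(im,cv2.COLOR_BGR2HSV);g=(cv2.inRange(h,(50,120,60),(80,255,255)))
    k,l,s,c=cv2.connectedComponentsWithStats(g)
    i=1+s[1:,4].argmax() if k>1 else 0
    u,v=s[i,0]+(s[i,2]-1)/2,s[i,1]+(s[i,3]-1)/2
    # side: lid top+rim -> mean height ~112
    J=ray(cam,u,v,124 if cam=="top" else 118)[:2];e=J-C
    print(cam,s[i],(u,v),J.round(1),np.hypot(*e).round(1),np.degrees(np.arctan2(e[1],e[0])).round(1))
E
python3 look.py 1
```

```text
tcp [498.5  76.   58.7] r,ang 105.8 -162.9 yaw 118.2 8.225
top [239 162  19  19 275] (np.float64(248.0), np.float64(171.0)) [650.2 138.2] 59.4 31.5
side [229 204  20  15 242] (np.float64(238.5), np.float64(211.0)) [651.  146.5] 64.8 37.5
```

```bash
python3 - <<'E'
from h import *
C=np.array([599.6,107.1])
a=cv2.imread("pics/top.png");h=cv2.cvtColor(a,cv2.COLOR_BGR2HSV)
def comp(m,near,z):
    k,l,s,c=cv2.connectedComponentsWithStats(m);i=1+np.argmin([np.hypot(*(q-near))+(1e3 if w[4]<80 else 0) for q,w in zip(c[1:],s[1:])])
    for u,v in((s[i,0]+(s[i,2]-1)/2,s[i,1]+(s[i,3]-1)/2),c[i]):
        J=ray("top",u,v,z)[:2];e=J-C;print(s[i],J.round(1),np.hypot(*e).round(1),np.degrees(np.arctan2(e[1],e[0])).round(1))
comp(cv2.inRange(h,(50,120,60),(80,255,255)),(258,170),124)
comp(cv2.inRange(h,(95,90,40),(125,255,255)),(211,153),28)
b=cv2.imread("pics/side.png");p=bot.masks_of("side","dish_blue")
for d in p: print(d["bbox"],ray("side",*d["bbox"][:2],16).round())
E
```

```text
[249 161  19  19 274] [656.7 111.7] 57.3 4.6
[249 161  19  19 274] [657.2 113.2] 58.0 6.0
[197 141  27  25 514] [717.6 270.1] 201.2 54.1
[197 141  27  25 514] [718.4 269.4] 201.1 53.8
[205.7, 268.9, 31.4, 22.0] [715. 277.  16.]
[254.3, 174.2, 31.4, 23.8] [ 676. -227.   16.]
```

Emit:
jog_arm([
  [-0.0045,-0.0008,0],
  [-0.0045,-0.0008,0],
  [-0.0045,-0.0008,0],
  [-0.0045,-0.0008,0],
  [-0.0045,-0.0008,0],
  [-0.0045,-0.0008,0],
  [-0.0045,-0.0008,0],
  [-0.0045,-0.0008,0],
  [-0.0036,-0.0006,0],
  [0,0,0],
], twist=[-2.5,-2.5,-2.5,-2.5,-2.5,-2.5,-2.5,-2.5,-2,0])

```text
time: 9.52
tool_pos: [517.0, 40.9, 58.6]
tcp_rot: [-3.141, -0.0, 2.447]
contact_force: [-0.5, -0.4, -0.3]
grip_width: 0.7
finger_force: 0.0
```

Emit:
jog_arm([
  [0.004,0,0],
  [0.008,0,0],
  [0.012,0,0],
  [0.012,0,-0.005],
  [0,0,-0.03],
  [0,0,-0.04],
  [0,0,-0.04],
  [0,0,-0.04],
], twist=[0,0,0,0,0,0,0,0])

```text
time: 10.52
tool_pos: [488.6, 64.5, 215.3]
tcp_rot: [3.141, 0.0, 2.448]
contact_force: [0.8, -0.1, -0.4]
grip_width: 0.5
finger_force: 0.0
```

```bash
python3 look.py 2; python3 - <<'E'
import cv2,numpy as np
a=cv2.imread("pics/t2.png");cv2.imwrite("pics/c2.png",cv2.resize(a[120:255,180:340],None,fx=4.5,fy=4.4,interpolation=cv2.INTER_CUBIC))
E
```

```text
tcp [491.1  64.5 218.3] r,ang 116.6 -158.6 yaw 140.3 10.625
top [239 166   8   4  21] (np.float64(242.5), np.float64(167.5)) [658.  154.5] 75.2 39.1
side [233 208  20  15 250] (np.float64(242.5), np.float64(215.0)) [636.5 162.9] 66.9 56.5
```

View pics/c2.png

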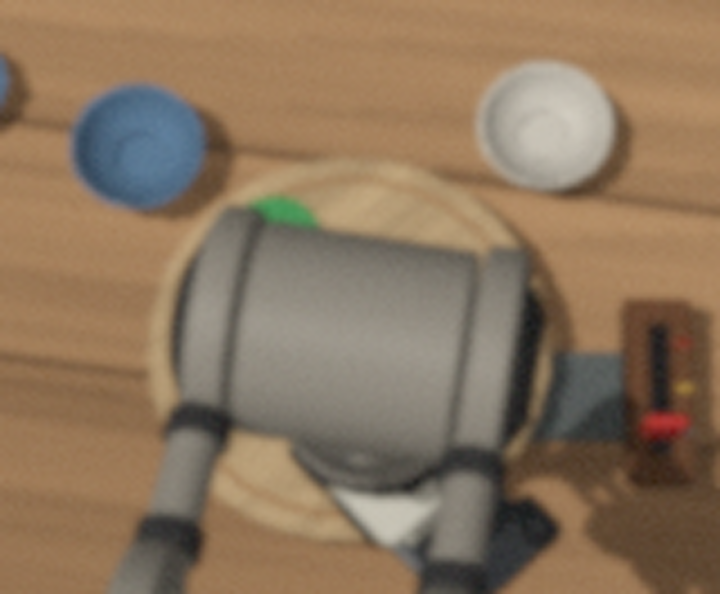

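The arm hides the jar here and the lever is still free at crop (663,425). I'll move to the lever's approach point and check the jar from there.

Emit:
jog_arm([
  [-0.0202,-0.0202,0],
  [-0.0202,-0.0202,0],
  [-0.0202,-0.0202,0],
  [-0.0202,-0.0202,0],
  [-0.0202,-0.0202,0],
  [-0.0202,-0.0202,0],
  [0,0,0],
  [0,0,0],
  [0,0,0],
  [0,0,0],
], twist=[0,0,0,0,0,0,10.7,10.7,10.7,10.7])

```text
time: 11.88
tool_pos: [504.4, -106.0, 213.0]
tcp_rot: [-3.14, -0.001, 1.695]
contact_force: [1.2, 0.6, -0.1]
grip_width: 0.3
finger_force: 0.0
```

```bash
python3 look.py 3; python3 - <<'E'
import cv2,numpy as np
a=cv2.imread("pics/t3.png");cv2.imwrite("pics/c3.png",cv2.resize(a[120:255,180:360],None,fx=4.4,fy=4.4,interpolation=cv2.INTER_CUBIC))
E
```

```text
tcp [ 504.5 -106.1  213.1] r,ang 233.4 -114.0 yaw 97.4 11.975
top [232 166  19  19 280] (np.float64(241.0), np.float64(175.0)) [636.5 155.3] 60.7 52.6
side [233 208  20  15 250] (np.float64(242.5), np.float64(215.0)) [636.5 162.9] 66.9 56.5
```

View pics/c3.png

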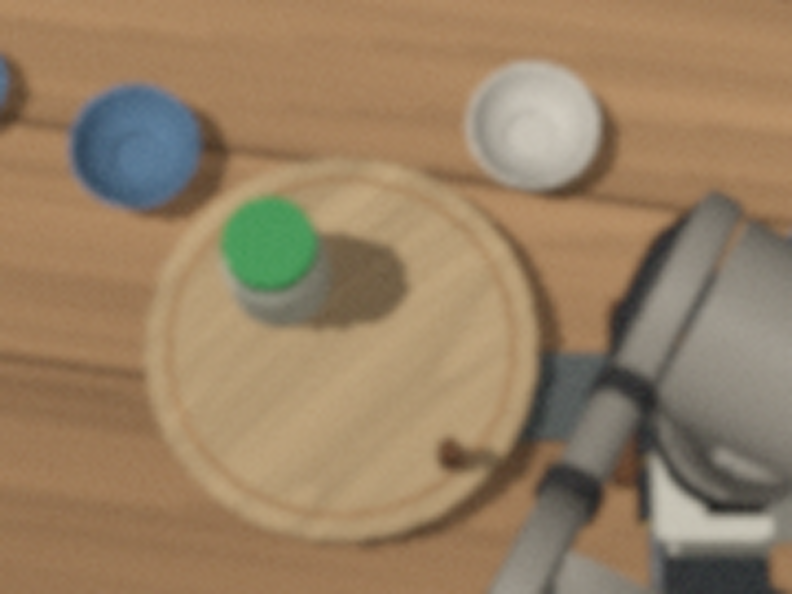

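The jar (crop 270,243) now points at the middle blue dish (138,148), and the peg is at (452,452). The angles agree within about 2°. Next is the lever.

Emit:
jog_arm([
  [0,0,0.0236],
  [0,0,0.0236],
  [0,0,0.0236],
  [0,0,0.0236],
  [0,0,0.0236],
  [0,0,0.0236],
  [0,0,0.0236],
  [0,0,0],
], twist=[0,0,0,0,0,0,0,0])

```text
time: 12.98
tool_pos: [503.5, -105.9, 46.9]
tcp_rot: [-3.138, -0.002, 1.704]
contact_force: [-0.3, 0.0, -0.1]
grip_width: 0.6
finger_force: 0.0
```

```bash
python3 look.py 4; python3 - <<'E'
from h import *
C=np.array([599.6,107.1])
K=ray("top",452/4.4+180,448/4.4+120,76)[:2]-C;print("peg",np.hypot(*K),np.degrees(np.arctan2(*K[::-1]))+180)
a=cv2.imread("pics/s4.png");cv2.imwrite("pics/c4.png",cv2.resize(a[150:230,230:330],None,fx=6,fy=6,interpolation=cv2.INTER_CUBIC))
E
```

```text
tcp [ 505.1 -106.5   48.9] r,ang 233.6 -113.9 yaw 97.6 13.075
top [232 166  19  19 276] (np.float64(241.0), np.float64(175.0)) [636.5 155.3] 60.7 52.6
side [233 208  20  15 249] (np.float64(242.5), np.float64(215.0)) [636.5 162.9] 66.9 56.5
peg 104.75208473377077 50.24071427737837
```

View pics/c4.png

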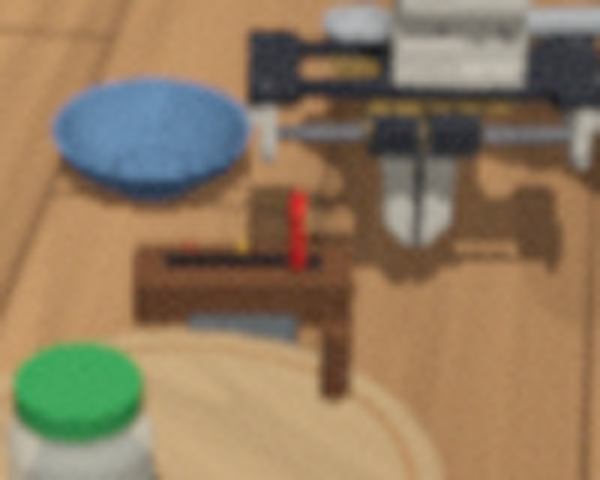

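Emit:
jog_arm([
  [0,0.006,0],
  [0,0.006,0],
  [0,0.006,0],
  [0,0.006,0],
  [0,0.006,0],
  [0,0.004,0],
  [0,0.004,0],
  [0,0.003,0],
  [0,0.003,0],
  [0,0.003,0],
], twist=[0,0,0,0,0,0,0,0,0,0])

```text
time: 14.32
tool_pos: [548.7, -100.9, 48.4]
tcp_rot: [-3.135, -0.001, 1.701]
contact_force: [-17.4, -5.2, 12.8]
grip_width: 0.5
finger_force: 9.5
```

Emit:
jog_arm([
  [0,0.003,0],
  [0,0.003,0],
  [0,0.003,0],
  [0,0.003,0],
  [0,0.003,0],
  [0,0.003,0],
], twist=[0,0,0,0,0,0])

```text
time: 15.08
tool_pos: [568.9, -98.1, 48.4]
tcp_rot: [-3.14, -0.0, 1.701]
contact_force: [-2.8, 1.5, 1.1]
grip_width: 0.2
finger_force: 1.6
```

```bash
cat > lev.py <<'E'
import sys
from h import *
b=bot.capture("side");cv2.imwrite(f"pics/l{sys.argv[1]}.png",b)
h=cv2.cvtColor(b,cv2.COLOR_BGR2HSV)
m=(((h[...,0]<6)|(h[...,0]>174))&(h[...,1]>150)&(h[...,2]>90))[170:200,240:300]
v,u=np.nonzero(m);print(len(u),"paddle col",u.mean()+240,"row",v.min()+170)
for t in(0,30,60):
    w=np.radians(7.5);R=np.array([[np.cos(w),-np.sin(w)],[np.sin(w),np.cos(w)]])
    q=np.array([599.6,107.1])+R@[-60+t,-200];print(t,np.round(proj("side",[*q,58]),1))
o=bot.get_obs();print(o["tool_pos"],o["contact_force"],o["time"])
E
python3 lev.py 1
```

```text
33 paddle col 272.8181818181818 row 182
0 [279.8 185.2]
30 [270.8 185.1]
60 [261.8 185. ]
[569.79246894 -98.14759737  48.46379503] [ 0.26176127  0.30714898 -0.28522311] 15.125
```

Emit:
jog_arm([
  [0,0.002,0],
  [0,0.002,0],
  [0,0.002,0],
  [0,0.002,0],
  [0,0.002,0],
], twist=[0,0,0,0,0])

```text
time: 15.75
tool_pos: [578.7, -97.1, 48.4]
tcp_rot: [-3.139, -0.0, 1.701]
contact_force: [-8.1, -0.5, 4.7]
grip_width: 0.1
finger_force: 4.4
```

Emit:
jog_arm([
  [0,0.002,0],
  [0,0.002,0],
  [0,0.002,0],
  [0,0.002,0],
  [0,0.002,0],
  [0,0.002,0],
], twist=[0,0,0,0,0,0])

```text
time: 16.5
tool_pos: [589.8, -95.5, 48.5]
tcp_rot: [-3.138, -0.001, 1.701]
contact_force: [-6.2, 0.7, 2.6]
grip_width: 0.3
finger_force: 3.4
```

```bash
python3 lev.py 2
```

```text
30 paddle col 266.46666666666664 row 182
0 [279.8 185.2]
30 [270.8 185.1]
60 [261.8 185. ]
[590.41784496 -95.43631626  48.48048358] [-3.58485772  0.98552131  0.85781418] 16.55
```

Emit:
jog_arm([
  [0,0.002,0],
  [0,0.002,0],
  [0,0.002,0],
  [0,0.001,0],
  [0,0,0],
], twist=[0,0,0,0,0])

```text
time: 17.18
tool_pos: [597.7, -94.4, 48.5]
tcp_rot: [-3.14, -0.0, 1.701]
contact_force: [-3.9, 1.4, 3.3]
grip_width: 0.8
finger_force: 2.5
```

```bash
python3 lev.py 3
```

```text
30 paddle col 264.1 row 182
0 [279.8 185.2]
30 [270.8 185.1]
60 [261.8 185. ]
[597.6977409  -94.4038459   48.43569587] [-5.53058305  0.21147285  3.19117226] 17.225
```

Emit:
jog_arm([
  [0,0.001,0],
  [0,0.001,0],
  [0,0.001,0],
  [0,0,0],
], twist=[0,0,0,0])

```text
time: 17.73
tool_pos: [600.8, -94.0, 48.4]
tcp_rot: [-3.141, -0.0, 1.701]
contact_force: [-4.8, 0.4, 2.6]
grip_width: 0.3
finger_force: 2.4
```

```bash
python3 lev.py 4
```

```text
29 paddle col 263.13793103448273 row 182
0 [279.8 185.2]
30 [270.8 185.1]
60 [261.8 185. ]
[600.89835971 -93.9734851   48.44375153] [-6.31665241  1.27930399  2.46372398] 17.775
```

Emit:
jog_arm([
  [0,0.001,0],
  [0,0.001,0],
  [0,0.001,0],
  [0,0,0],
], twist=[0,0,0,0])

```text
time: 18.27
tool_pos: [603.9, -93.5, 48.4]
tcp_rot: [-3.141, -0.0, 1.701]
contact_force: [-4.7, 1.8, 2.4]
grip_width: 0.4
finger_force: 2.5
```

```bash
python3 lev.py 5
```

```text
28 paddle col 262.35714285714283 row 182
0 [279.8 185.2]
30 [270.8 185.1]
60 [261.8 185. ]
[603.88627663 -93.54791827  48.4341088 ] [-5.37405586  1.07145238  2.4950909 ] 18.325
```

Emit:
jog_arm([
  [0,0.001,0],
  [0,0.001,0],
  [0,0,0],
], twist=[0,0,0])

```text
time: 18.7
tool_pos: [605.8, -93.3, 48.5]
tcp_rot: [-3.141, -0.0, 1.701]
contact_force: [-6.2, 1.0, 2.5]
grip_width: 0.5
finger_force: 2.6
```

Emit:
jog_arm([
  [0,0.001,0],
  [0,0,0],
], twist=[0,0])

```text
time: 18.95
tool_pos: [606.7, -93.1, 48.4]
tcp_rot: [-3.14, -0.0, 1.701]
contact_force: [-6.3, 1.3, 3.2]
grip_width: 0.5
finger_force: 2.7
```

```bash
python3 lev.py 6
```

```text
26 paddle col 261.34615384615387 row 182
0 [279.8 185.2]
30 [270.8 185.1]
60 [261.8 185. ]
[606.76808382 -93.12852493  48.43500681] [-6.11266845  1.67010664  2.44650802] 19.0
```

Emit:
jog_arm([
  [0,0.001,0],
  [0,0.001,0],
  [0,0,0],
], twist=[0,0,0])

```text
time: 19.38
tool_pos: [608.0, -93.0, 48.4]
tcp_rot: [-3.139, -0.001, 1.701]
contact_force: [-8.4, 0.9, 4.5]
grip_width: 0.3
finger_force: 4.3
```

Emit:
jog_arm([
  [0,0.001,0],
  [0,0.001,0],
  [0,0,0],
], twist=[0,0,0])

```text
time: 19.75
tool_pos: [608.1, -92.9, 48.4]
tcp_rot: [-3.135, -0.001, 1.701]
contact_force: [-15.2, -1.1, 10.5]
grip_width: 0.4
finger_force: 8.0
```

```bash
python3 lev.py 7; python3 -c "
import cv2
a=cv2.imread('pics/l7.png');cv2.imwrite('pics/c7.png',cv2.resize(a[150:230,230:330],None,fx=6,fy=6,interpolation=cv2.INTER_CUBIC))"
```

```text
29 paddle col 260.8965517241379 row 183
0 [279.8 185.2]
30 [270.8 185.1]
60 [261.8 185. ]
[608.14488188 -92.90547582  48.44527413] [-16.28371089  -1.12686353   9.65791109] 19.8
```

View pics/c7.png

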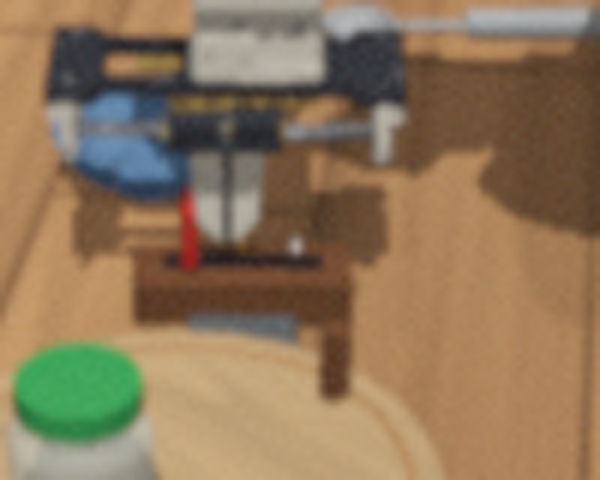

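The paddle (crop 190,230) is at the far end of the slot, and the force rises without any motion, so it has reached the second stop. I'll back off and rise.

Emit:
jog_arm([
  [0,-0.004,0],
  [0,-0.008,0],
  [0,-0.012,0],
  [0,-0.012,0],
  [0,0,-0.03],
  [0,0,-0.04],
  [0,0,-0.04],
  [0,0,-0.04],
  [0,0,0],
  [0,0,0],
], twist=[0,0,0,0,0,0,0,0,0,0])

```text
time: 21.05
tool_pos: [574.7, -97.4, 197.8]
tcp_rot: [-3.141, -0.0, 1.7]
contact_force: [-0.3, 0.8, -1.2]
grip_width: 0.3
finger_force: 0.0
```

```bash
python3 lev.py 8; python3 look.py 8
```

```text
31 paddle col 261.06451612903226 row 181
0 [279.8 185.2]
30 [270.8 185.1]
60 [261.8 185. ]
[574.50757761 -97.35961714 197.18903154] [ 0.09229604 -0.08881187  0.04220096] 21.1
tcp [574.7 -97.3 197. ] r,ang 205.9 -96.9 yaw 97.4 21.2
top [232 166  19  19 275] (np.float64(241.0), np.float64(175.0)) [636.5 155.3] 60.7 52.6
side [233 208  20  15 250] (np.float64(242.5), np.float64(215.0)) [636.5 162.9] 66.9 56.5
```

The lever stayed at the second stop (column 261.1, against about 261.3 expected). The jar hasn't moved and the hand is clear, so I'm handing in.

```bash
python3 -c "
from plant import bot
print(bot.close_job())"
```

```text
the job is handed in; nothing more can be done
None
```

The job is handed in, with no verdict returned: by my measurements the jar faces the middle blue dish to within about 2–4° (tolerance about 7°), the brake lever is at its second stop, and the hand is clear.

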